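# Load a bud vase into the marking carousel and index it one click

### The arm

A 6-joint arm with a two-finger parallel gripper is mounted at the origin on the work surface. World frame = base frame: x ahead of the robot, y to its left, z up, the work surface at z = 0. Lengths are in mm, angles in rad, forces in N, time in s.
With the tool pointing down it reaches from about 400 to 925 mm from the base axis. Payload 12.5 kg.
Tool frame: the origin (TCP) lies midway between the tips of the shut fingers; the grasp point (between the pads) lies 19 mm behind it; z points along the fingers, y is the line along which they close (so a half turn about z gives the same grasp; the last joint's range is limited). The gripper opens to 95 mm and grips with 3 to 60 N. Pads are 20 mm wide; open, the fingers measure 119 mm over their backs; the gripper's body (75 mm by 180 mm) begins 59 mm behind the grasp point.
Start: joints at [-1.404, 0.491, 1.559, -0, 1.092, -0.106], TCP at [168.416, -601.899, 214.661] pointing down, gripper open.
Joint ranges: [-3.1, 3.1], [-0.84, 2.19], [0.05, 2.79], [-1.13, 4.28], [0.06, 2.93], [-2.69, 2.69]. Speed limits (rad/s): [2.22, 2.22, 2.79, 3.14, 3.14, 3.14].

### API

Orientations are given as [roll, pitch, yaw] about the fixed x, y, z axes, in that order (R = Rz(yaw) Ry(pitch) Rx(roll)).
In Python, from cell import state, read_camera, camera_info, env gives the robot as it stands.
- The arm moves only by the tool move_arm, never from a script. Its argument "commands" is a list of rows, each a list of 3 entries, a list of its own where there are three numbers: the shift along the world's x, y, z in cm, then the turn, a rotation vector about the world's x, y, z in degrees, then the opening, from 0 (shut) to 1 (fully open). A call has 1 to 10 rows; each row shifts and turns the commanded pose from where the row before left it; what a row does not reach is not made up. A row lasts 1/10 s, in which the tool goes at most 50 mm and 8.59 degrees, less where a joint would pass 70% of its speed; a pose out of reach is approached as far as the arm can. A call with a gripper value outside its range is refused whole. The fingers move at their own pace and stop on an object; the grip force is fixed at half the most. Time passes only in rows, so rows that do not move let the fingers close. It gives the time, the measured TCP pose, the force, the opening and the grip force at its end, in the units of the state.
- state(): the state, without advancing time (a new reading comes with each control period).
- read_camera(name): name is "side" or "top" or "wrist"; returns the picture (420x560x3 uint8, blue, green, red); there is no depth.
- camera_info(name): a dict with "K" (3x3 intrinsics, pixels), "cam_to_world" (4x4, takes a point from camera to world coordinates). Camera axes: x right, y down, z forward; pixel columns grow to the right and rows downward; lengths in mm; the calibration is good to about 2 mm. The wrist camera is an equidistant fisheye: a pixel r from the principal point sees the ray r / f radians off the axis. A picture is of the moment at which its call begins: read the wrist's pose just before it. camera_info takes no time and is no camera call; for the wrist camera it gives the pose at the moment of the call.
- env.job_done(): hands the job in; it is judged then, once.
The state is a dict: "t": time; "joints": joint angles; "qvel": joint speeds; "tau": joint torques, N m; "eef_pos": TCP position; "tcp_rot": TCP orientation; "ft_force": force on the tool from outside, world axes, zero at the start; "moment": the same for the moment, N m; "opening": opening from 0.0 (shut) to 1.0 (fully open); "grip_force": force on a finger pad.
Only numpy, scipy, OpenCV 4.12 (cv2) and the standard library are available. Lean on these libraries where they do the work, as an engineer would, in place of code of your own. Each camera call takes 0.05 s, during which the arm holds its last target. There are 200 camera calls.

### The job

Put the cream bud vase upright into the yellow cup of the marking carousel and press it gently down until it snaps fully home; the cup is clamped somewhere along its slot, so feel for its mouth and do not force the vase. Then turn the carousel one click clockwise, seen from above, so that the vase stands in front of the blue marking head, and let go. Leave the other vases, the lantern, the carton and the plates as they are.

Things in the scene. Friction and masses are not known exactly. Their poses are not given: they have to be found in the camera images.
- vase: The cream bud vase to load, round, 100 mm tall, about 0.15 kg, loose and upright on the table. Origin: centre of its underside, z up. Foot 44 mm across, 8 mm high (1 mm bevel below); waist 38 mm at 11 to 18 mm; belly 52 mm at 34 to 42 mm; straight neck 23 mm across from 62 to 96 mm (grip here); 24 mm lip to 100 mm.
- deck_pocket (a point): Inner end mark of the loading pocket's slot on the rotating deck, 100 mm from its axis, level with the inner floor of the yellow cup; turns with the deck. +x points horizontally from here to the carousel's axis, z up. The cup is 56 mm outside, bore 46 mm, 22 mm deep. Two sprung balls in the bore, 14 mm above its floor, meet the foot after about 5 mm of entry; about 10 N snaps it under them.
- deck_slot (a point): 22 mm above deck_pocket, same axes: level with the cup's flat 5 mm wide rim. The cup is clamped in a radial slot along x: its true centre lies anywhere from 4 to 24 mm outward (along -x) of this point and is not measured; sideways it is exact. It does not give way. Over 30 N between vase and carousel is too much. Home, the foot stands on the cup's floor.
- deck_knob (a point): Centre of the black bar knob on the carousel's axis (turns with the deck): bar 60 mm long (along this point's x), 18 mm wide (along its y) and 34 mm high, this point 14 mm below its top (the bar reaches 20 mm below the point); a 48 mm round hub lies under it. Grip it across its 18 mm width.
- deck (a joint): Turn of the carousel's deck from its start, rad, growing clockwise seen from above. A sprung detent holds it at 0, 1.047 (one click, 60 degrees) and every further 60 degrees; from halfway (0.52) it pulls itself to the next click. It takes about 0.3 N m at most.
- carousel: The carousel's grey base (fixed), origin at the table on the axis. Deck: white disc of 310 mm, top at 45 mm. The yellow cup starts on the base's -x side. The blue marking head, 146 mm tall, stands outside the deck, 60 degrees clockwise of it, nozzle 172 mm from the axis. Clockwise from the yellow cup: three white cups with terracotta vases, two flat grey blanks, 60 degrees apart.
- done1: Terracotta vase, same shape as the cream one, already in the white cup at the marking head; rides with the deck. Origin: centre of its underside.
- done2: Terracotta vase in the next white cup clockwise; rides with the deck.
- done3: Terracotta vase in the third white cup clockwise; rides with the deck.
- brown_vase: Dark brown wooden vase, same shape as the cream one, standing on the table; leave it. Origin: centre of its underside.
- lantern: Black open tealight lantern, 80 mm across, 100 mm tall; leave it. Origin: centre of its underside.
- carton: Brown carton 160 x 240 x 70 mm; leave it. Origin: centre of its underside.
- plates: Stack of white plates, 190 mm across, 78 mm tall; leave it. Origin: centre of its underside.

How it is judged (in metres and radians):
On the way, in this order (a step that is already met when the one before it is completed fails the run):
1. the cream vase is snapped home, upright, in the yellow cup at the loading place (z of vase in the frame of deck_pocket between -0.004 and 0.0025 m and x of vase in the frame of deck_pocket between -0.028 and 0 m and y of vase in the frame of deck_pocket between -0.006 and 0.006 m and angle between vase's own z axis and vertical below 0.08 rad and value of joint deck between -0.2 and 0.2 rad), for 0.2 s.
2. the deck, with the vase home in its cup, is turned one click clockwise (value of joint deck between 0.96 and 1.14 rad and z of vase in the frame of deck_pocket below 0.0025 m), for 0.2 s.
At the end, for the whole second after the job is handed in: The cream vase rests upright (0.08 rad) in the yellow cup, foot within 2.5 mm of its floor, 0 to 28 mm outward of deck_pocket and within 6 mm sideways; the deck rests one click clockwise of its start (1.05 rad, within 0.07); the terracotta vases stand upright, down in their cups (value of joint deck between 0.98 and 1.12 rad and angular speed of vase below 0.1 rad/s and linear speed of vase below 0.02 m/s and z of vase in the frame of deck_pocket between -0.004 and 0.0025 m and x of vase in the frame of deck_pocket between -0.028 and 0 m and y of vase in the frame of deck_pocket between -0.006 and 0.006 m and angle between vase's own z axis and vertical below 0.08 rad and horizontal distance between each of done1, done2, done3 and deck_knob below 0.12 m and height (world z) of each of done1, done2, done3 below 0.054 m and angle between each of done1, done2, done3's own z axis and vertical below 0.1 rad); the robot touches nothing.
It fails at once if the vase is forced against the carousel with more than 30 N (contact force between vase and carousel above 30 N).
It fails at once if the carousel is turned clearly past one click, or backwards (value of joint deck above 1.5 rad or value of joint deck below -0.4 rad).
It fails at once if a terracotta vase is lifted out or tipped (height (world z) of any of done1, done2, done3 above 0.06 m or angle between any of done1, done2, done3's own z axis and vertical above 0.3 rad).
It fails at once if the brown vase, the lantern, the carton or the plates are moved by more than 20 mm or tipped (distance of any of brown_vase, lantern, carton, plates from where it was at the start of the episode above 0.02 m or angle between any of brown_vase, lantern's own z axis and vertical above 0.3 rad).
It also fails if it takes over 72 s, if anything falls off the work surface, if the arm or the gripper's body presses on something with over 40 N, if the wrist force passes 120 N, or if a joint passes its speed limit or range.

## Working session

There is one attempt and no reset: what is moved stays moved. The work goes in short steps, Python scripts to look and compute and a tool call to move; the robot and the scene stay as the last step left them, time stands still between calls to the robot, and variables do not carry over. Pictures are saved under pics/ and viewed, at most 10 in all, crops included, and the job is handed in when it is done.

Besides the shell and the picture viewer there is one more tool, called after "Call:" as name(argument=value, ...) on one line, values as JSON. move_arm: Moves the arm, as the interface text tells. Its arguments: {"type":"object","properties":{"commands":{"type":"array"}},"required":["commands"]}

```bash
ls; mkdir -p pics
python3 - <<'E'
from cell import *
import cv2,numpy as np
a=read_camera("top");b=read_camera("side")
cv2.imwrite("pics/top0.png",a);cv2.imwrite("pics/side0.png",b)
for n in("top","side"):
    i=camera_info(n);print(n,np.round(i["K"],1).tolist(),np.round(i["cam_to_world"],3).tolist())
s=state();print(s)
E
```

```text
pics
top [[456.1, 0.0, 278.5], [0.0, 456.1, 212.3], [0.0, 0.0, 1.0]] [[-0.025, -0.989, 0.148, 401.999], [-1.0, 0.024, -0.01, 65.846], [0.006, -0.148, -0.989, 1261.759], [0.0, 0.0, 0.0, 1.0]]
side [[385.3, 0.0, 286.9], [0.0, 385.3, 214.3], [0.0, 0.0, 1.0]] [[-0.858, -0.338, 0.388, 106.893], [-0.514, 0.557, -0.652, 791.607], [0.004, -0.758, -0.652, 853.862], [0.0, 0.0, 0.0, 1.0]]
{'t': 0.1, 'joints': array([-1.40357395e+00,  4.91472541e-01,  1.55937500e+00,  1.07336883e-05,
        1.09170765e+00, -1.05614352e-01]), 'qvel': array([ 4.41021722e-04, -1.88386473e-03, -3.14279288e-03, -5.89304633e-05,
        5.33247184e-04,  8.18218688e-04]), 'tau': array([ 2.27859397e-03, -6.13620329e+01, -2.58606756e+01,  6.93182275e-02,
        4.70110809e-02, -3.86137253e-05]), 'eef_pos': array([ 168.39574468, -601.66851369,  214.14145119]), 'tcp_rot': array([-3.14063648e+00, -1.10936679e-04,  2.72831723e-01]), 'ft_force': array([-0.37941485, -0.697937  , -0.47249275]), 'moment': array([ 0.01103506,  0.03183841, -0.06089659]), 'grip_force': 0.0, 'opening': 0.9980645170396907}
```

View pics/top0.png

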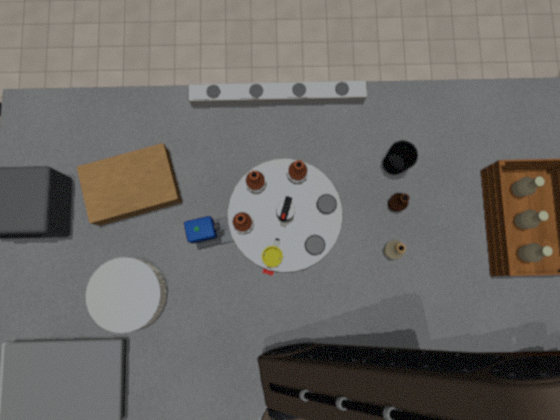

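View pics/side0.png

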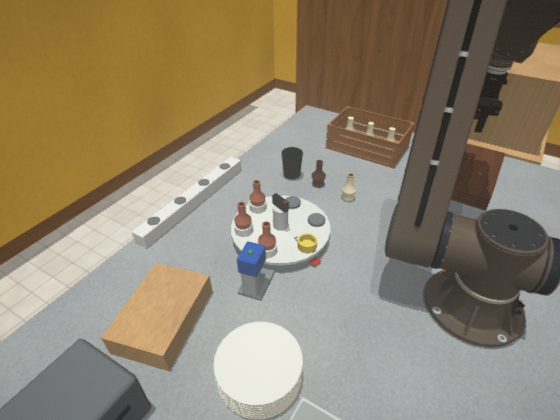

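The top view shows the cream vase at about (395,250), yellow cup (273,257), deck centre about (285,214), knob (286,209), blue head (200,229), brown vase (399,202) and lantern (400,157). The side view agrees: cream vase (349,187), cup (307,243), knob (281,205).

```bash
cat > h.py <<'E'
from cell import *
import cv2,numpy as np
def ray(n,u,v,info=None):
    i=info or camera_info(n);K=np.array(i["K"]);M=np.array(i["cam_to_world"])
    x,y=(u-K[0,2])/K[0,0],(v-K[1,2])/K[1,1]
    if n=="wrist":
        r=np.hypot(x,y);s=np.sin(r)/r if r>1e-9 else 1;d=np.array([x*s,y*s,np.cos(r)])
    else: d=np.array([x,y,1.])
    d=M[:3,:3]@d;return M[:3,3],d/np.linalg.norm(d)
def plane(n,u,v,z,info=None):
    o,d=ray(n,u,v,info);return o+d*(z-o[2])/d[2]
def tri(r1,r2):
    (a,d),(b,e)=r1,r2
    s=np.linalg.lstsq(np.c_[d,-e],b-a,rcond=None)[0];p,q=a+s[0]*d,b+s[1]*e
    return (p+q)/2,np.linalg.norm(p-q)
def blobs(m,amin=15):
    n,_,st,c=cv2.connectedComponentsWithStats(m.astype(np.uint8));return [(np.round(c[k],1).tolist(),st[k].tolist()) for k in range(1,n) if st[k,4]>=amin]
E
python3 - <<'E'
from h import *
np.set_printoptions(precision=1,suppress=True)
a=cv2.imread("pics/top0.png");b=cv2.imread("pics/side0.png")
for n,im in(("top",a),("side",b)):
    h=cv2.cvtColor(im,cv2.COLOR_BGR2HSV);H,S,V=cv2.split(h)
    y=(H>22)&(H<34)&(S>150)&(V>90)
    if n=="side": y[:,:275]=0
    print(n,"yellow",blobs(y))
    c=(H>12)&(H<32)&(S>35)&(S<150)&(V>100)
    x0,y0,x1,y1=(375,230,420,270) if n=="top" else (335,165,365,210)
    m=np.zeros_like(c);m[y0:y1,x0:x1]=c[y0:y1,x0:x1];print("cream",blobs(m))
    k=V<45;m=np.zeros_like(k)
    x0,y0,x1,y1=(270,190,300,230) if n=="top" else (265,185,300,220)
    m[y0:y1,x0:x1]=k[y0:y1,x0:x1];print("black",blobs(m,8))
    w=(S<40)&(V>150);print("white",blobs(w,1500))
    if n=="top":
        w=cv2.morphologyEx(w.astype(np.uint8),cv2.MORPH_CLOSE,np.ones((3,3)))
        for ct in cv2.findContours(w,0,2)[0]:
            if cv2.contourArea(ct)>5000:
                e=cv2.fitEllipse(cv2.convexHull(ct));print("deck",e,plane("top",*e[0],45))
A=cv2.resize(a[140:300,180:420],None,fx=3.3,fy=3.3,interpolation=cv2.INTER_CUBIC)
cv2.imwrite("pics/c1.png",A)
E
```

```text
top yellow [([271.9, 256.1], [263, 247, 19, 20, 286])]
cream [([394.6, 249.2], [386, 240, 20, 19, 232])]
black [([286.4, 205.1], [282, 197, 9, 19, 77]), ([282.2, 218.9], [279, 217, 7, 4, 11])]
white [([284.9, 215.5], [228, 159, 114, 112, 6945]), ([122.5, 294.6], [86, 258, 74, 74, 4252])]
deck ((284.56292724609375, 214.68170166015625), (111.33872985839844, 112.96454620361328), 99.4231948852539) [577.3  37.9  45. ]
side yellow []
cream [([348.7, 188.3], [342, 173, 14, 28, 256])]
black []
white [([271.6, 294.6], [0, 89, 560, 331, 91687]), ([530.6, 190.8], [488, 155, 72, 83, 3819])]
```

View pics/c1.png

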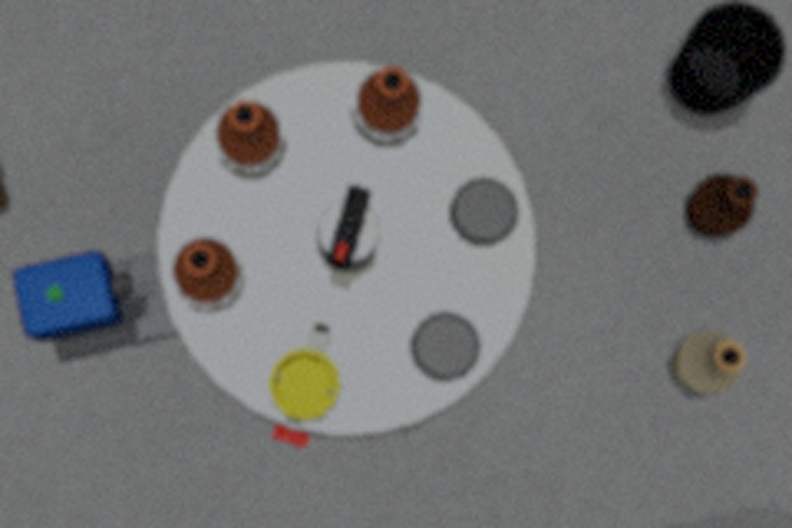

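The crop shows: vase mouth (731,356), cup (305,384), knob bar from (358,186) to its red end (342,262), and inner slot mark (321,328). The red knob end points at the cup side.

Run:
```python
from h import *
np.set_printoptions(precision=1,suppress=True)
c=lambda u,v:(180+(u+.5)/3.3-.5,140+(v+.5)/3.3-.5)
C=np.array([577.3,37.9])
print("vase lip",plane("top",*c(731,356),100),"belly sil",plane("top",394.6-1,250.5,38))
Y=plane("top",271.9,256.1,70);print("cup",Y,"r",np.linalg.norm(Y[:2]-C),"dir",np.degrees(np.arctan2(*(Y[:2]-C)[::-1])))
m=plane("top",*c(321,328),46);print("mark",m,np.linalg.norm(m[:2]-C),np.degrees(np.arctan2(*(m[:2]-C)[::-1])))
for z in(70,90,110,130):
    p=plane("top",*c(358,186),z);q=plane("top",*c(342,262),z);k=(p+q)/2
    print(z,k,np.linalg.norm(p-q),np.degrees(np.arctan2(*(q-p)[1::-1])),np.linalg.norm(k[:2]-C))
for n,u,v in(("d1",200,260),("d2",244,115),("d3",392,79)):
    p=plane("top",*c(u,v),149);print(n,p,np.linalg.norm(p[:2]-C),np.degrees(np.arctan2(*(p[:2]-C)[::-1])))
print("head",plane("top",*c(65,290),146),"lantern",plane("top",*c(740,45),100),"brown",plane("top",*c(742,190),100))
print(camera_info("wrist"))
```

```text
vase lip [ 477.6 -255.8  100. ] belly sil [ 474.1 -252.1   38. ]
cup [465.5  74.4  70. ] r 117.59428100884315 dir 161.92023929160962
mark [511.9  60.1  46. ] 69.09992110545174 161.2504737464399
70 [592.8  34.9  70. ] 63.08651207522734 166.69745178994364 15.806458080997404
90 [589.6  35.4  90. ] 62.02779919168296 166.69745178994364 12.564148572953169
110 [586.4  35.9 110. ] 60.96908630813858 166.69745178994364 9.323125626421112
130 [583.2  36.5 130. ] 59.9103734245942 166.69745178994364 6.08544520266992
d1 [555.6 149.5 149. ] 113.7435105470375 101.01180877607196
d2 [665.5 114.9 149. ] 117.06627469320314 41.12127135512869
d3 [690.8   2.  149. ] 119.07585881410444 -17.537346052194643
head [535.9 250.6 146. ] lantern [ 724.9 -279.1  100. ] brown [ 607.5 -272.9  100. ]
{'K': array([[325.2,   0. , 277.8],
       [  0. , 325.2, 211.3],
       [  0. ,   0. ,   1. ]]), 'cam_to_world': array([[   0.3,   -0.9,   -0.3,  239.7],
       [  -1. ,   -0.3,   -0.1, -580.7],
       [  -0. ,    0.3,   -1. ,  383.5],
       [   0. ,    0. ,    0. ,    1. ]])}
```

Call:
move_arm(commands=[[[3,3.4,-0.4],[0,0,5.6],0.8],[[3,3.4,-0.4],[0,0,5.6],0.8],[[3,3.4,-0.4],[0,0,5.6],0.8],[[3,3.4,-0.4],[0,0,5.6],0.8],[[3,3.4,-0.4],[0,0,5.6],0.8],[[3,3.4,-0.4],[0,0,5.6],0.8],[[3,3.4,-0.4],[0,0,5.6],0.8],[[3,3.4,-0.4],[0,0,5.6],0.8],[[3,3.4,-0.4],[0,0,5.6],0.8],[[0,0,0],[0,0,0],0.8]])

```text
t: 1.1
eef_pos: [440.6, -292.2, 178.0]
tcp_rot: [-3.141, -0.001, 1.16]
ft_force: [-0.8, -1.0, 0.4]
opening: 0.799
grip_force: 0.0
```

Run:
```python
from h import *
s=state();i=camera_info("wrist");im=read_camera("wrist");cv2.imwrite("pics/w1.png",im)
np.savez("w1.npz",K=i["K"],cam_to_world=i["cam_to_world"]);print(s["eef_pos"],s["tcp_rot"],s["joints"],i["cam_to_world"].round(3).tolist())
```

```text
[ 440.6362139  -292.18843417  178.0451036 ] [-3.14071168e+00 -9.29389911e-04  1.16015646e+00] [-7.10826455e-01  3.99053793e-01  1.83659522e+00  7.96405189e-04
  9.07060194e-01 -3.00677987e-01] [[0.917, -0.384, -0.109, 469.268], [-0.399, -0.883, -0.245, -222.12], [-0.002, 0.268, -0.963, 347.482], [0.0, 0.0, 0.0, 1.0]]
```

View pics/w1.png

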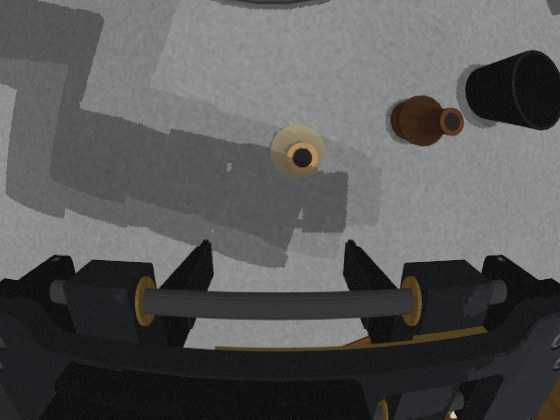

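The wrist view shows the cream vase's mouth at (302,157), with the belly around (298,150); brown vase at (450,121), fingertips at (208,245) and (351,245).

Run:
```python
from h import *
i=dict(np.load("w1.npz"));im=cv2.imread("pics/w1.png")
g=cv2.cvtColor(im,cv2.COLOR_BGR2HSV)
m=np.zeros(im.shape[:2],bool);m[140:175,285:320]=g[140:175,285:320,2]<60;b=blobs(m);print(b)
print(plane("wrist",*b[0][0],99,i),plane("wrist",302,157,100,i),plane("wrist",298,150,40,i))
```

```text
[([302.0, 157.6], [293, 149, 19, 18, 267])]
[ 475.23331709 -253.66474018   99.        ] [ 475.38879667 -253.11148581  100.        ] [ 475.98433691 -252.98014583   40.        ]
```

Call:
move_arm(commands=[[[3.5,3.9,0],[0,0,5],0.8],[[0,0,0],[0,0,0],0.8],[[0,0,-3],[0,0,0],0.8],[[0,0,-3],[0,0,0],0.8],[[0,0,-3],[0,0,0],0.8],[[0,0,-1.8],[0,0,0],0.8],[[0,0,-0.5],[0,0,0],0.8],[[0,0,0],[0,0,0],0.8]])

```text
t: 1.95
eef_pos: [471.2, -259.4, 65.4]
tcp_rot: [-3.141, -0.0, 1.238]
ft_force: [-0.4, -0.1, 0.5]
opening: 0.801
grip_force: 0.0
```

Call:
move_arm(commands=[[[0.4,0.6,-0.2],[0,0,0],0.8],[[0,0,0],[0,0,0],0.8],[[0,0,0],[0,0,0],0],[[0,0,0],[0,0,0],0],[[0,0,0],[0,0,0],0],[[0,0,0],[0,0,0],0],[[0,0,0],[0,0,0],0],[[0,0,0],[0,0,0],0]])

```text
t: 2.75
eef_pos: [475.8, -252.7, 63.7]
tcp_rot: [3.142, 0.0, 1.24]
ft_force: [0.2, 0.9, -0.2]
opening: 0.353
grip_force: 0.0
```

Call:
move_arm(commands=[[[0,0,0],[0,0,0],0],[[0,0,0],[0,0,0],0],[[0,0,0],[0,0,0],0],[[0,0,0],[0,0,0],0],[[0,0,0],[0,0,0],0]])

```text
t: 3.25
eef_pos: [475.8, -252.6, 63.6]
tcp_rot: [-3.141, -0.0, 1.24]
ft_force: [0.1, 0.6, -0.9]
opening: 0.239
grip_force: 30.0
```

Call:
move_arm(commands=[[[0,0,4],[0,0,0],0],[[0,0,4],[0,0,0],0],[[0,0,4],[0,0,0],0],[[0,4,0],[0,0,0],0],[[0,4,0],[0,0,0],0],[[0,4,0],[0,0,0],0],[[0,4,0],[0,0,0],0],[[0,3,0],[0,0,0],0],[[0,0,0],[0,0,0],0],[[0,0,0],[0,0,0],0]])

```text
t: 4.25
eef_pos: [475.9, -62.3, 183.8]
tcp_rot: [3.141, 0.0, 1.241]
ft_force: [0.7, -0.5, -1.7]
opening: 0.239
grip_force: 30.0
```

Run:
```python
from h import *
s=state();i=camera_info("wrist");im=read_camera("wrist");cv2.imwrite("pics/w2.png",im)
np.savez("w2.npz",K=i["K"],cam_to_world=i["cam_to_world"]);print(s["eef_pos"],s["tcp_rot"],s["ft_force"])
```

```text
[475.90504814 -62.34049401 183.78547488] [3.14116624e+00 1.30233737e-04 1.24137196e+00] [ 0.66750712 -0.49318019 -1.67701356]
```

View pics/w2.png

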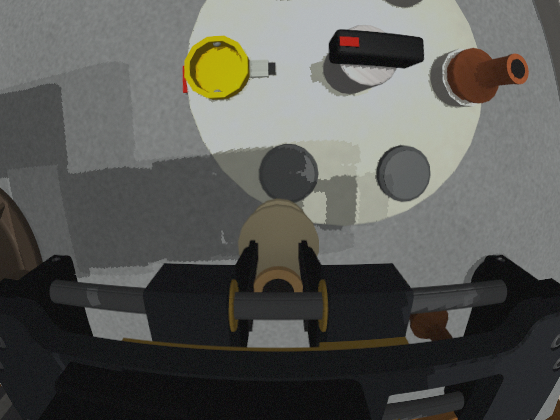

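The wrist view shows the cup at (218,68), the slot with its dark inner mark at (272,69), the knob bar with red end (330–423, 30–65), and the held vase at (279,240). I'll zoom in for the rim and the knob's top.

Run:
```python
import cv2
a=cv2.imread("pics/w2.png");cv2.imwrite("pics/c2.png",cv2.resize(a[10:120,170:440],None,fx=2.96,fy=2.96,interpolation=cv2.INTER_CUBIC))
```

```text
(no output)
```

View pics/c2.png

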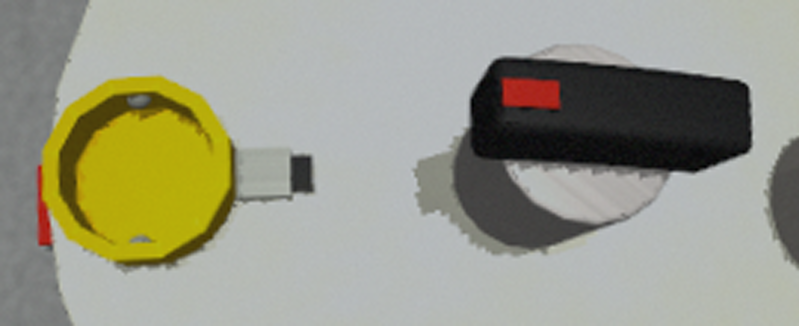

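The crop shows the rim's outer edge spanning x 43–234, y 76–256 (centre about (138,166)), the balls at (138,100) and (140,239), the slot mark at (303,174), and the knob's top face with corners about (497,58), (748,83), (750,150), (497,128).

Run:
```python
from h import *
np.set_printoptions(precision=1,suppress=True)
i=dict(np.load("w2.npz"))
c=lambda u,v:(170+(u+.5)/2.96-.5,10+(v+.5)/2.96-.5)
P=lambda u,v,z:plane("wrist",*c(u,v),z,i)
print("cam",i["cam_to_world"][:3,3])
for z in(67,71,75):
    L,R,T,B=P(43,168,z),P(234,168,z),P(138,76,z),P(138,256,z)
    print(z,"L-R",np.linalg.norm(L-R),"T-B",np.linalg.norm(T-B),(L+R)[:2]/2,(T+B)[:2]/2)
print("balls",P(138,100,63),P(140,239,63))
print("mark",P(303,174,49),P(290,174,47),P(313,174,47))
for z in(110,120,130,140,150,160):
    k=[P(*q,z) for q in((497,58),(748,83),(750,150),(497,128))]
    d=k[1]-k[0];e=k[2]-k[3]
    print(z,sum(k)[:2]/4,np.linalg.norm(d),np.linalg.norm(e),np.linalg.norm(k[0]-k[3]),np.linalg.norm(k[1]-k[2]),np.degrees([np.arctan2(d[1],d[0]),np.arctan2(e[1],e[0])]))
# knob height by two views
cc=lambda u,v:(180+(u+.5)/3.3-.5,140+(v+.5)/3.3-.5)
r2=ray("top",*cc(350,224));print("tri",tri(r2,ray("wrist",*c(623,105),i)))
print("red tri",tri(ray("top",*cc(341,252)),ray("wrist",*c(530,93),i)))
```

```text
cam [498.7  10.2 353.1]
67 L-R 58.02832872371954 T-B 56.0531339474581 [464.   76.9] [464.4  77.4]
71 L-R 57.21708659369222 T-B 55.26950524784929 [464.5  75.9] [464.9  76.5]
75 L-R 56.40584446366492 T-B 54.48587654824047 [465.  75.] [465.4  75.5]
balls [470.6  97.8  63. ] [457.2  56.1  63. ]
mark [510.   60.3  49. ] [506.2  62.   47. ] [513.   59.6  47. ]
110 [594.4  45.4] 69.44492617839842 69.71696498415417 19.08426012325968 19.1199809899994 [-18.1 -18.1]
120 [590.4  43.9] 66.58853123580174 66.8493805953055 18.299290117542633 18.333541720669924 [-18.1 -18.1]
130 [586.5  42.5] 63.73213629320505 63.981796206456735 17.514320111825576 17.54710245134048 [-18.1 -18.1]
140 [582.6  41.1] 60.87574135060838 61.11421181760807 16.72935010610854 16.760663182010987 [-18.1 -18.1]
150 [578.6  39.6] 58.0193464080117 58.246627428759304 15.944380100391454 15.974223912681508 [-18.1 -18.1]
160 [574.7  38.2] 55.16295146541513 55.37904303991064 15.159410094674405 15.187784643352064 [-18.1 -18.1]
tri (array([579.3,  38.3, 147.4]), np.float64(3.382012325622981))
red tri (array([557.2,  45.1, 155.5]), np.float64(2.283677574238482))
```

Call:
move_arm(commands=[[[-0.3,4,0],[0,0,0],0],[[-0.3,4,0],[0,0,0],0],[[-0.3,4,0],[0,0,0],0],[[-0.19,1.88,0],[0,0,0],0],[[0,0,-2],[0,0,0],0],[[0,0,-1.5],[0,0,0],0],[[0,0,-0.4],[0,0,0],0],[[0,0,0],[0,0,0],0],[[0,0,0],[0,0,0],0]])

```text
t: 5.2
eef_pos: [465.4, 75.5, 145.1]
tcp_rot: [3.141, -0.0, 1.239]
ft_force: [0.5, -0.3, -1.2]
opening: 0.239
grip_force: 30.0
```

Run:
```python
from h import *
np.set_printoptions(precision=1,suppress=True)
s=state();i=camera_info("wrist");im=read_camera("wrist");cv2.imwrite("pics/w3.png",im)
np.savez("w3.npz",K=i["K"],cam_to_world=i["cam_to_world"]);print(s["eef_pos"],s["tcp_rot"],s["ft_force"])
```

```text
[465.4  75.5 145.1] [ 3.1 -0.   1.2] [ 0.5 -0.3 -1.2]
```

View pics/w3.png

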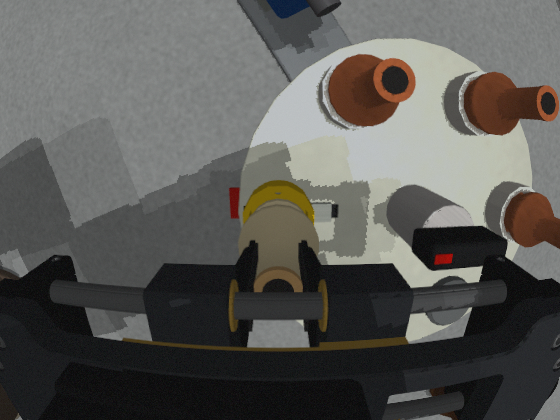

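The rim arc at u 243–314 (far edge v≈180) is centred under the held vase (belly 239–319), and the slot mark is at (335,210), so the radial alignment looks good. Next I feel downwards.

Run:
```python
from h import *
np.set_printoptions(precision=1,suppress=True)
i=dict(np.load("w3.npz"));t=np.array([-.317,-.9484]) ; im=cv2.imread("pics/w3.png")
h=cv2.cvtColor(im,cv2.COLOR_BGR2HSV);m=(h[...,0]>22)&(h[...,0]<34)&(h[...,1]>180)&(h[...,2]>80)
m[:150]=0;m[230:]=0;ys,xs=np.nonzero(m);print(xs.min(),xs.max(),ys.min())
p=plane("wrist",xs[ys==ys.min()].mean(),ys.min()-.5,71,i);print("cup from far edge",p[:2]+28*t)
```

```text
243 313 181
cup from far edge [465.6  79.9]
```

Call:
move_arm(commands=[[[0,0.1,-0.5],[0,0,0],0],[[0,0,-0.2],[0,0,0],0],[[0,0,-0.1],[0,0,0],0],[[0,0,-0.1],[0,0,0],0],[[0,0,0],[0,0,0],0]])

```text
t: 5.75
eef_pos: [464.9, 77.1, 135.6]
tcp_rot: [3.142, 0.0, 1.24]
ft_force: [0.1, -0.7, -0.9]
opening: 0.24
grip_force: 30.0
```

Call:
move_arm(commands=[[[0,0,-0.05],[0,0,0],0],[[0,0,-0.05],[0,0,0],0],[[0,0,-0.05],[0,0,0],0],[[0,0,-0.05],[0,0,0],0]])

```text
t: 6.15
eef_pos: [464.9, 77.1, 133.6]
tcp_rot: [3.141, -0.0, 1.24]
ft_force: [0.2, 0.7, -1.8]
opening: 0.236
grip_force: 30.0
```

Call:
move_arm(commands=[[[0,0,-0.05],[0,0,0],0],[[0,0,-0.05],[0,0,0],0],[[0,0,-0.05],[0,0,0],0],[[0,0,-0.05],[0,0,0],0]])

```text
t: 6.55
eef_pos: [464.9, 77.1, 131.6]
tcp_rot: [3.141, -0.0, 1.24]
ft_force: [0.1, 1.2, -2.1]
opening: 0.239
grip_force: 30.0
```

Call:
move_arm(commands=[[[0,0,-0.05],[0,0,0],0],[[0,0,-0.05],[0,0,0],0],[[0,0,0],[0,0,0],0]])

```text
t: 6.85
eef_pos: [464.9, 77.1, 130.6]
tcp_rot: [3.142, 0.0, 1.24]
ft_force: [-0.4, -0.9, -1.9]
opening: 0.239
grip_force: 30.0
```

Call:
move_arm(commands=[[[0,0,-0.05],[0,0,0],0],[[0,0,-0.05],[0,0,0],0],[[0,0,0],[0,0,0],0]])

```text
t: 7.15
eef_pos: [464.9, 77.1, 129.6]
tcp_rot: [3.142, 0.0, 1.24]
ft_force: [-0.6, -0.0, -1.6]
opening: 0.238
grip_force: 30.0
```

Call:
move_arm(commands=[[[0,0,-0.05],[0,0,0],0],[[0,0,-0.05],[0,0,0],0],[[0,0,0],[0,0,0],0]])

```text
t: 7.45
eef_pos: [465.0, 77.1, 128.8]
tcp_rot: [3.141, -0.0, 1.24]
ft_force: [-0.6, -0.7, 2.7]
opening: 0.238
grip_force: 30.0
```

Call:
move_arm(commands=[[[0,0,-0.05],[0,0,0],0],[[0,0,0],[0,0,0],0]])

```text
t: 7.65
eef_pos: [465.1, 77.1, 128.5]
tcp_rot: [3.141, -0.0, 1.24]
ft_force: [-0.8, -0.3, 6.9]
opening: 0.241
grip_force: 30.0
```

Call:
move_arm(commands=[[[0,0,0.08],[0,0,0],0],[[0.1,-0.03,0],[0,0,0],0],[[0.05,-0.02,0],[0,0,0],0],[[0,0,0],[0,0,0],0]])

```text
t: 8.05
eef_pos: [466.0, 76.6, 128.8]
tcp_rot: [-3.14, 0.0, 1.24]
ft_force: [-3.1, -0.3, 1.4]
opening: 0.241
grip_force: 30.0
```

Call:
move_arm(commands=[[[0.1,-0.03,0],[0,0,0],0],[[0,0,0],[0,0,0],0]])

```text
t: 8.25
eef_pos: [467.2, 76.3, 128.8]
tcp_rot: [-3.141, 0.0, 1.24]
ft_force: [-3.0, 0.1, 0.4]
opening: 0.242
grip_force: 30.0
```

Call:
move_arm(commands=[[[0.1,-0.03,0],[0,0,0],0],[[0,0,0],[0,0,0],0]])

```text
t: 8.45
eef_pos: [467.6, 76.1, 128.8]
tcp_rot: [-3.14, 0.001, 1.24]
ft_force: [-6.3, 1.1, 2.8]
opening: 0.238
grip_force: 30.0
```

Call:
move_arm(commands=[[[-0.2,0.06,0],[0,0,0],0],[[-0.1,0.03,0],[0,0,0],0],[[-0.1,0.03,0],[0,0,0],0],[[0,0,0],[0,0,0],0]])

```text
t: 8.85
eef_pos: [464.8, 77.2, 129.1]
tcp_rot: [3.14, -0.0, 1.24]
ft_force: [1.3, -1.3, 0.4]
opening: 0.245
grip_force: 30.0
```

Call:
move_arm(commands=[[[-0.1,0.03,0],[0,0,0],0],[[0,0,0],[0,0,0],0]])

```text
t: 9.05
eef_pos: [464.2, 77.4, 129.2]
tcp_rot: [3.139, -0.001, 1.24]
ft_force: [3.7, -2.4, -1.0]
opening: 0.239
grip_force: 30.0
```

Blocked in both directions (464.2 and 467.6), so the foot is in the bore. I centre it and press gently.

Call:
move_arm(commands=[[[0.21,-0.07,0],[0,0,0],0],[[0,0,-0.04],[0,0,0],0],[[0,0,-0.05],[0,0,0],0],[[0,0,0],[0,0,0],0]])

```text
t: 9.45
eef_pos: [465.3, 76.9, 128.4]
tcp_rot: [-3.141, -0.0, 1.24]
ft_force: [-1.8, 0.1, 7.8]
opening: 0.241
grip_force: 30.0
```

Call:
move_arm(commands=[[[0,0,-0.05],[0,0,0],0],[[0,0,0],[0,0,0],0]])

```text
t: 9.65
eef_pos: [465.4, 77.0, 128.1]
tcp_rot: [-3.142, -0.0, 1.24]
ft_force: [-2.3, -0.5, 12.5]
opening: 0.237
grip_force: 30.0
```

Call:
move_arm(commands=[[[0,0,-0.04],[0,0,0],0],[[0,0,0],[0,0,0],0]])

```text
t: 9.85
eef_pos: [465.4, 76.9, 127.6]
tcp_rot: [3.142, -0.0, 1.24]
ft_force: [-0.6, 0.2, 9.6]
opening: 0.238
grip_force: 30.0
```

Call:
move_arm(commands=[[[0,0,-0.04],[0,0,0],0],[[0,0,0],[0,0,0],0]])

```text
t: 10.05
eef_pos: [465.5, 77.0, 127.4]
tcp_rot: [3.141, -0.0, 1.24]
ft_force: [-2.1, 0.2, 13.1]
opening: 0.241
grip_force: 30.0
```

Run:
```python
from h import *
im=read_camera("wrist");a=cv2.imread("pics/w3.png")
cv2.imwrite("pics/w4.png",im)
crop=lambda q:q[195:305,225:335]
cv2.imwrite("pics/c4.png",cv2.resize(np.hstack([crop(a),crop(im)]),None,fx=3.6,fy=3.6,interpolation=cv2.INTER_CUBIC))
```

```text
(no output)
```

View pics/c4.png

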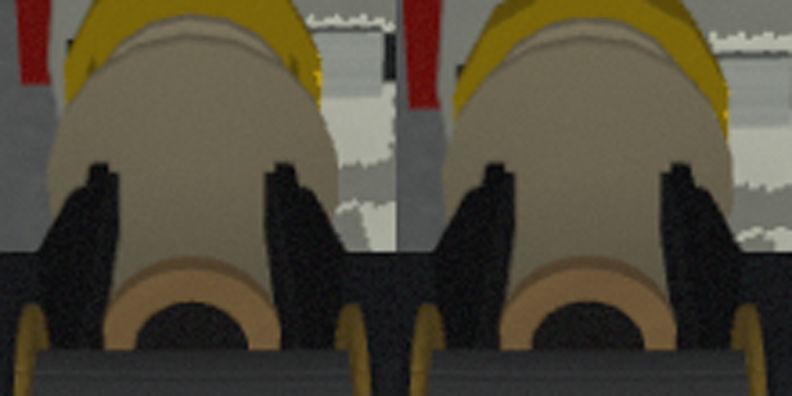

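The vase has neither slipped nor tilted in the fingers between the two crops, and it sits centred in the cup (cup 455–727, belly 443–733). I keep pressing in small steps with the side load relieved.

Call:
move_arm(commands=[[[-0.04,0.01,0],[0,0,0],0],[[0,0,-0.03],[0,0,0],0],[[0,0,0],[0,0,0],0]])

```text
t: 10.4
eef_pos: [465.4, 77.0, 127.3]
tcp_rot: [3.141, -0.0, 1.24]
ft_force: [-1.7, 0.1, 14.5]
opening: 0.235
grip_force: 30.0
```

Call:
move_arm(commands=[[[-0.04,0.01,-0.03],[0,0,0],0],[[0,0,0],[0,0,0],0]])

```text
t: 10.6
eef_pos: [464.9, 77.1, 126.5]
tcp_rot: [3.141, -0.0, 1.24]
ft_force: [0.8, -0.8, 5.5]
opening: 0.237
grip_force: 30.0
```

Call:
move_arm(commands=[[[0,0,-0.05],[0,0,0],0],[[0,0,0],[0,0,0],0]])

```text
t: 10.8
eef_pos: [464.9, 77.1, 125.9]
tcp_rot: [3.141, -0.0, 1.24]
ft_force: [1.5, -0.8, -0.8]
opening: 0.238
grip_force: 30.0
```

Call:
move_arm(commands=[[[0.02,0,-0.05],[0,0,0],0],[[0,0,-0.05],[0,0,0],0],[[0,0,0],[0,0,0],0]])

```text
t: 11.1
eef_pos: [464.8, 77.0, 124.4]
tcp_rot: [-3.141, 0.0, 1.24]
ft_force: [1.1, -0.7, -0.4]
opening: 0.24
grip_force: 30.0
```

Call:
move_arm(commands=[[[0.02,0,-0.05],[0,0,0],0],[[0,0,-0.05],[0,0,0],0],[[0,0,0],[0,0,0],0]])

```text
t: 11.4
eef_pos: [465.0, 77.0, 123.5]
tcp_rot: [-3.141, 0.0, 1.24]
ft_force: [2.3, -1.2, -0.0]
opening: 0.241
grip_force: 30.0
```

Call:
move_arm(commands=[[[0.04,-0.01,-0.05],[0,0,0],0],[[0,0,-0.05],[0,0,0],0],[[0,0,0],[0,0,0],0]])

```text
t: 11.7
eef_pos: [465.3, 76.9, 122.6]
tcp_rot: [-3.141, 0.0, 1.24]
ft_force: [-0.2, 0.0, 2.7]
opening: 0.236
grip_force: 30.0
```

Call:
move_arm(commands=[[[0,0,-0.05],[0,0,0],0],[[0,0,0],[0,0,0],0]])

```text
t: 11.9
eef_pos: [465.3, 76.9, 121.9]
tcp_rot: [-3.141, 0.0, 1.24]
ft_force: [0.9, -1.0, -1.8]
opening: 0.24
grip_force: 30.0
```

Call:
move_arm(commands=[[[0,0,-0.05],[0,0,0],0],[[0,0,-0.05],[0,0,0],0],[[0,0,0],[0,0,0],0]])

```text
t: 12.2
eef_pos: [465.5, 76.9, 121.0]
tcp_rot: [-3.142, 0.0, 1.24]
ft_force: [0.1, -0.0, -0.4]
opening: 0.236
grip_force: 30.0
```

Call:
move_arm(commands=[[[0,0,-0.05],[0,0,0],0],[[0,0,-0.05],[0,0,0],0],[[0,0,0],[0,0,0],0]])

```text
t: 12.5
eef_pos: [465.5, 76.9, 119.9]
tcp_rot: [-3.142, 0.0, 1.24]
ft_force: [1.3, -1.0, -4.3]
opening: 0.24
grip_force: 30.0
```

Call:
move_arm(commands=[[[0,0,-0.05],[0,0,0],0],[[0,0,-0.05],[0,0,0],0],[[0,0,-0.05],[0,0,0],0],[[0,0,0],[0,0,0],0]])

```text
t: 12.9
eef_pos: [465.3, 76.9, 118.3]
tcp_rot: [-3.141, 0.0, 1.24]
ft_force: [0.6, -1.9, -8.4]
opening: 0.241
grip_force: 30.0
```

Call:
move_arm(commands=[[[0,0,-0.05],[0,0,0],0],[[0,0,-0.05],[0,0,0],0],[[0,0,-0.05],[0,0,0],0],[[0,0,0],[0,0,0],0]])

```text
t: 13.3
eef_pos: [465.4, 76.9, 117.0]
tcp_rot: [-3.141, 0.0, 1.24]
ft_force: [1.4, -0.9, -5.5]
opening: 0.241
grip_force: 30.0
```

Call:
move_arm(commands=[[[0,0,-0.05],[0,0,0],0],[[0,0,-0.05],[0,0,0],0],[[0,0,-0.05],[0,0,0],0],[[0,0,0],[0,0,0],0]])

```text
t: 13.7
eef_pos: [465.5, 76.9, 115.7]
tcp_rot: [3.141, -0.0, 1.24]
ft_force: [-0.5, -0.5, -2.1]
opening: 0.239
grip_force: 30.0
```

Call:
move_arm(commands=[[[0,0,-0.05],[0,0,0],0],[[0,0,-0.05],[0,0,0],0],[[0,0,0],[0,0,0],0]])

```text
t: 14.0
eef_pos: [465.5, 76.9, 114.6]
tcp_rot: [3.142, -0.0, 1.24]
ft_force: [-0.3, 0.1, -1.3]
opening: 0.237
grip_force: 30.0
```

Call:
move_arm(commands=[[[0,0,-0.05],[0,0,0],0],[[0,0,-0.05],[0,0,0],0],[[0,0,0],[0,0,0],0]])

```text
t: 14.3
eef_pos: [465.5, 76.9, 113.6]
tcp_rot: [-3.142, 0.0, 1.24]
ft_force: [-1.4, 0.2, -1.6]
opening: 0.239
grip_force: 30.0
```

Call:
move_arm(commands=[[[0,0,-0.05],[0,0,0],0],[[0,0,-0.05],[0,0,0],0],[[0,0,0],[0,0,0],0]])

```text
t: 14.6
eef_pos: [465.7, 76.9, 113.2]
tcp_rot: [3.141, -0.0, 1.24]
ft_force: [-1.2, -0.1, 6.9]
opening: 0.243
grip_force: 30.0
```

Call:
move_arm(commands=[[[0,0,-0.04],[0,0,0],0],[[0,0,0],[0,0,0],0]])

```text
t: 14.8
eef_pos: [465.7, 76.9, 113.1]
tcp_rot: [3.141, -0.0, 1.24]
ft_force: [-2.2, -0.6, 12.9]
opening: 0.236
grip_force: 30.0
```

Solid contact at the floor depth (underside about 49.5 mm, with a downward pull on the way), so the vase is home. I unload, let go, rise and head for the knob.

Call:
move_arm(commands=[[[0,0,0.12],[0,0,0],0],[[0,0,0],[0,0,0],0.5],[[0,0,0],[0,0,0],0.5],[[0,0,0],[0,0,0],0.5],[[0,0,0],[0,0,0],0.5],[[0,0,0],[0,0,0],0.5]])

```text
t: 15.4
eef_pos: [465.5, 76.9, 113.4]
tcp_rot: [3.142, 0.0, 1.24]
ft_force: [0.1, -0.3, -0.6]
opening: 0.5
grip_force: 0.0
```

Call:
move_arm(commands=[[[0,0,1.5],[0,0,0],0.5],[[0,0,2.5],[0,0,0],0.5],[[0,0,2.5],[0,0,0],0.5],[[0,0,0],[0,0,8.3],0.5],[[2,-0.7,0],[0,0,8.3],0.5],[[2,-0.7,0],[0,0,8.3],0.5],[[2,-0.7,0],[0,0,8.3],0.5],[[2,-0.7,0],[0,0,8.3],0.5],[[1.3,-0.4,0],[0,0,8.3],0.5],[[0,0,0],[0,0,0],0.5]])

```text
t: 16.4
eef_pos: [559.5, 44.4, 178.0]
tcp_rot: [3.141, 0.0, 2.11]
ft_force: [-1.2, -0.2, -1.3]
opening: 0.498
grip_force: 0.0
```

Run:
```python
from h import *
s=state();i=camera_info("wrist");im=read_camera("wrist");cv2.imwrite("pics/w5.png",im)
np.savez("w5.npz",K=i["K"],cam_to_world=i["cam_to_world"]);print(s["eef_pos"],s["tcp_rot"],s["ft_force"],s["opening"])
```

```text
[559.524778    44.42109922 178.04960194] [3.14143948e+00 1.20574085e-04 2.11048379e+00] [-1.16900208 -0.18533493 -1.29298865] 0.49826373552226044
```

View pics/w5.png

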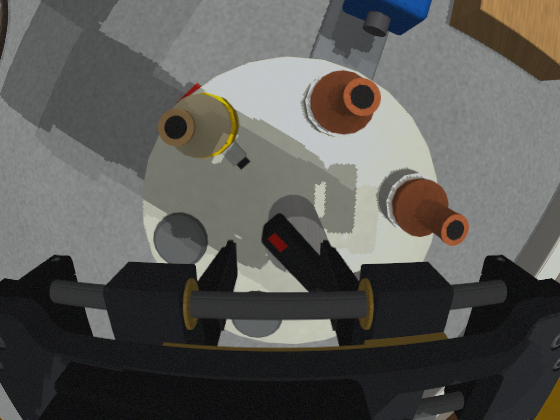

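The vase stands in the yellow cup (mouth at (176,127), cup around (205,125)), the knob's red end is at (277,243) between the fingers, and the deck has not turned.

Run:
```python
from h import *
np.set_printoptions(precision=1,suppress=True)
i=dict(np.load("w5.npz"))
print("lip@149",plane("wrist",176,127,149,i),"red@147",plane("wrist",277,243,147,i),"expected",np.array([578.5,39])+21*np.array([-.951,.311]))
```

```text
lip@149 [464.7  76.8 149. ] red@147 [558.2  43.3 147. ] expected [558.5  45.5]
```

Call:
move_arm(commands=[[[0.5,-0.1,0],[0,0,8.2],0.5],[[0.5,-0.1,0],[0,0,8.2],0.5],[[0.5,-0.2,0],[0,0,8.2],0.5],[[0.4,-0.1,0],[0,0,8.2],0.5],[[0,0,0],[0,0,8.2],0.5],[[0,0,0],[0,0,0],0.5]])

```text
t: 17.05
eef_pos: [576.7, 40.2, 178.5]
tcp_rot: [-3.142, -0.0, 2.823]
ft_force: [0.2, -0.2, -0.4]
opening: 0.503
grip_force: 0.0
```

Call:
move_arm(commands=[[[0.15,-0.15,-1.5],[0,0,0],0.5],[[0,0,-1.5],[0,0,0],0.5],[[0,0,-1],[0,0,0],0.5],[[0,0,-0.8],[0,0,0],0.5],[[0,0,-0.7],[0,0,0],0.5],[[0,0,0],[0,0,0],0.5]])

```text
t: 17.65
eef_pos: [578.6, 38.5, 122.8]
tcp_rot: [-3.141, -0.001, 2.823]
ft_force: [0.9, 0.2, -0.1]
opening: 0.501
grip_force: 0.0
```

Call:
move_arm(commands=[[[0,0,0],[0,0,0],0.3],[[0,0,0],[0,0,0],0.15],[[0,0,0],[0,0,0],0],[[0,0,0],[0,0,0],0],[[0,0,0],[0,0,0],0],[[0,0,0],[0,0,0],0],[[0,0,0],[0,0,0],0],[[0,0,0],[0,0,0],0]])

```text
t: 18.45
eef_pos: [579.2, 38.7, 123.7]
tcp_rot: [3.141, 0.0, 2.824]
ft_force: [0.7, 4.9, 3.9]
opening: 0.187
grip_force: 30.0
```

Call:
move_arm(commands=[[[0,0.05,0],[0,0,-6],0],[[0,0,0],[0,0,-6],0],[[0,0,0],[0,0,-6],0],[[0,0,0],[0,0,-6],0],[[0,0,0],[0,0,-6],0]])

```text
t: 18.95
eef_pos: [579.1, 39.1, 123.7]
tcp_rot: [3.141, 0.0, 2.298]
ft_force: [0.5, 4.2, 4.0]
opening: 0.196
grip_force: 30.8
```

Call:
move_arm(commands=[[[0,0.04,0],[0,0,-6],0],[[0,0,0],[0,0,-6],0],[[0,0,0],[0,0,-6],0],[[0,0,0],[0,0,-6],0],[[0,0,0],[0,0,-6],0],[[0,0,0],[0,0,0],0],[[0,0,0],[0,0,0],0]])

```text
t: 19.65
eef_pos: [579.5, 39.2, 123.7]
tcp_rot: [3.14, 0.0, 1.78]
ft_force: [4.1, 0.8, 3.7]
opening: 0.19
grip_force: 29.9
```

Call:
move_arm(commands=[[[0,0,0],[0,0,0],0],[[0,0,0],[0,0,0],0],[[0,0,0],[0,0,0],0.5],[[0,0,0],[0,0,0],0.5],[[0,0,0],[0,0,0],0.5],[[0,0,0],[0,0,0],0.5],[[0,0,2],[0,0,0],0.5],[[0,0,3],[0,0,0],0.5],[[0,0,3],[0,0,0],0.5],[[0,0,2],[0,0,0],0.5]])

```text
t: 20.65
eef_pos: [579.1, 39.3, 225.4]
tcp_rot: [3.14, 0.0, 1.777]
ft_force: [-1.1, 0.1, -0.7]
opening: 0.496
grip_force: 0.0
```

Call:
move_arm(commands=[[[-1,-4,0],[0,0,0],0.5],[[-1,-4,0],[0,0,0],0.5],[[-1,-4,0],[0,0,0],0.5],[[-1,-4,0],[0,0,0],0.5],[[0,0,0],[0,0,0],0.5],[[0,0,0],[0,0,0],0.5],[[0,0,0],[0,0,0],0.5]])

```text
t: 21.35
eef_pos: [539.1, -119.9, 223.4]
tcp_rot: [-3.142, -0.0, 1.778]
ft_force: [0.5, 0.6, -0.0]
opening: 0.499
grip_force: 0.0
```

Run:
```python
from h import *
s=state();i=camera_info("wrist");im=read_camera("wrist");cv2.imwrite("pics/w6.png",im)
np.savez("w6.npz",K=i["K"],cam_to_world=i["cam_to_world"]);print(s["t"],s["eef_pos"],s["tcp_rot"],s["ft_force"],s["opening"])
```

```text
21.35 [ 539.10239514 -119.91859239  223.41039707] [-3.14155988e+00 -2.55208159e-04  1.77777040e+00] [ 0.46896317  0.64116648 -0.0128947 ] 0.4993259811477849
```

View pics/w6.png

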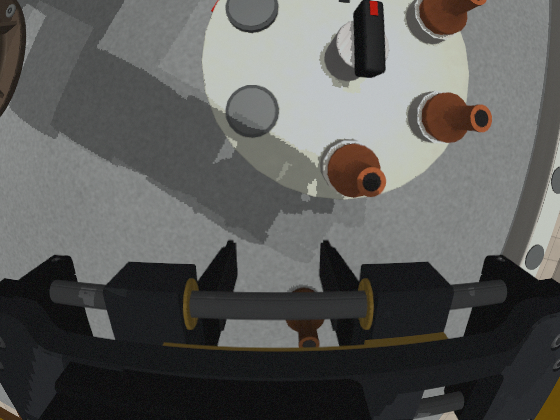

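The deck has turned one click: the knob's red end is now at (373,8) and the terracotta mouths at (372,182) and (481,118), all upright. I check the angle and the vase numerically from the top view.

Run:
```python
from h import *
np.set_printoptions(precision=1,suppress=True)
i=dict(np.load("w6.npz"));C=np.array([578.8,39.])
for u,v in((372,182),(481,118)):
    p=plane("wrist",u,v,149,i);d=p[:2]-C;print(p,np.linalg.norm(d),np.degrees(np.arctan2(d[1],d[0])))
im=read_camera("top");h=cv2.cvtColor(im,cv2.COLOR_BGR2HSV);H,S,V=cv2.split(h)
m=(H>10)&(H<34)&(S>60)&(V>70);m[:180]=0;m[265:]=0;m[:,:225]=0;m[:,345:]=0
for b in blobs(m,10):
    p=plane("top",*b[0],85);d=p[:2]-C;print(b,p,np.linalg.norm(d),np.degrees(np.arctan2(d[1],d[0])))
y=m&(S>150);print("yellow",blobs(y,5));
s=state();print(s["t"],s["ft_force"])
```

```text
[602.8 -73.1 149. ] 114.64923439082484 -77.92666367744746
[687.2   4.3 149. ] 113.8663453890185 -17.76077752382539
([240.8, 223.5], [231, 214, 21, 21, 225]) [551.1 153.1  85. ] 117.43441419702135 103.64045466587771
([343.1, 227.1], [342, 224, 3, 6, 12]) [ 535.2 -112.4   85. ] 157.50060852705525 -106.05556901801327
([341.6, 237.0], [339, 231, 6, 12, 38]) [ 509.6 -107.3   85. ] 161.84467733700768 -115.33087741262665
yellow [([246.9, 230.2], [244, 228, 6, 5, 8])]
21.45 [-0.8  1.4  0.7]
```

```bash
python3 -c "
from cell import env
print(env.job_done())"
```

```text
the job is handed in; nothing more can be done
None
```

The cream vase is snapped home in the yellow cup, the carousel is turned one click clockwise so it stands at the blue marking head, and the gripper has let go; the job was handed in at about 21.5 s of the 72 s allowed, but no verdict was returned.

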